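Seat the chuck collar on the potter's turntable and hold it home

TASK

Get the potter's bench turntable ready for its retaining clip: first slide the red spindle-lock grip all the way to its far end stop. Then turn the knurled collar on the spindle while pushing it down, until its hidden keyways drop over the pins, push it fully home against its spring and finish still holding it down there with the gripper (it pops up if let go). Leave the lock at its end stop and do not disturb the clay cup, the lamp bowl or the jar.

Things in the scene. Friction and masses are not known exactly. Their poses are not given: they have to be found in the camera images.
- spindle_top (a point): Centre of the flat top of the turntable's upright steel spindle, 30 mm in diameter; fixed, 100 mm above the work surface; z up. Its x and y axes are those of turntable.
- turntable: Blue fixed base of a bench turntable, 220 x 320 mm (x, y), top 45 mm above the table; origin under its centre. +x is the way the lock grip slides: away from the robot, give or take 30 degrees. The spindle stands at y = +60 mm in an aluminium wheelhead (156 mm across, top at 57 mm); the lock's track lies at y = -90 mm.
- collar_center (a point): Centre, half-way up, of the grey knurled collar: an upright ring, 54 mm outer diameter, 34 mm high, 32 mm bore, about 150 g, loose round the spindle; z up. Grip it across its diameter from above, in any direction. It starts with this centre 4 mm below the spindle's top, on a brass spring sleeve; home is 17 mm below, the collar's top then flush with the spindle's.
- collar_keyway (a point): Centre of the collar's underside. Out of sight there, three keyways 120 degrees apart fit three pins on the spindle, with 4 degrees of play either way. The axes given do not tell where the pins are: push lightly (after 1 mm it lands on the pins), turn and feel. A clockwise turn, seen from above, of 20 to 75 degrees lines them up; then it can be pushed down 13 mm to a firm stop.
- sleeve_top (a point): Centre of the top of the brass spring sleeve (60 mm diameter) under the collar. It pushes up with 4 N at the start, about 7 N with the collar home, and lifts the collar when let go. The collar keeps its direction when let go and may be gripped anew.
- lock_grip (a point): Centre of the red lock grip: 30 mm along its slide, 16 mm across, 36 mm high, top 90 mm above the table. Its dark track's top is 53 mm above the table. x axis: the sliding direction, away from the robot. End stops 10 mm high stand just beyond its travel. Pinch it across its 16 mm from above, or push it; friction about 1.5 N; it stays where left.
- lock_slide (a joint): Position of the lock grip along its track, in m: 0 at the near end, 0.060 at the far end stop (locked).
- clay_cup_mid (a point): Bystander: middle of a terracotta cup, 72 mm across, 68 mm high, loose on the table beside the turntable.
- lamp_bowl_mid (a point): Bystander: middle of a small terracotta lamp bowl, 76 mm across, 34 mm high, loose on the table beside the turntable.
- glaze_jar_mid (a point): Bystander: middle of an amber glass jar with a black lid, 60 mm across, 75 mm high, loose on the table beside the turntable.

How it is judged:
By the outcome, as a careful person would: the job done as asked, in the order asked, and still so for the second after the job is handed in, while the arm keeps its last pose, push and grip.
It also fails if it takes over 51 s, if anything falls off the work surface, if the arm or the gripper's body presses on something with over 40 N, if the wrist force passes 120 N, or if a joint passes its speed limit or range.

ROBOT

A 6-joint arm with a two-finger parallel gripper is mounted at the origin on the work surface. World frame = base frame: x ahead of the robot, y to its left, z up, the work surface at z = 0. Lengths are in m, angles in rad, forces in N, time in s.
With the tool pointing down it reaches from about 0.35 to 0.775 m from the base axis. Payload 5.5 kg.
Tool frame: the origin (TCP) lies at the very end of the fingers, on their centre line; the grasp point (between the pads) lies 19 mm behind it (env.grip_point_offset is the distance from the TCP to the grasp point, in m); z points along the fingers, y is the line along which they close (so a half turn about z gives the same grasp; the last joint's range is limited). The gripper opens to 85 mm and grips with 20 to 120 N. Pads are 22 mm wide; open, the fingers measure 114 mm over their backs; the gripper's body (76 mm by 85 mm) begins 54 mm behind the grasp point. The pads swing forward as they close: fully open they stand 13 mm farther back than shut.
Start: joints at [1.07, 0.313, 0.046, 1.304, 0, 1.431], TCP at [0.203, 0.538, 0.231] pointing down, gripper open.
Joint ranges: [-2.76, 2.76], [-0.86, 1.69], [-1.03, 1.26], [-2.2, 2.34], [-1.47, 1.5], [-3.14, 3.14]. Speed limits (rad/s): [2.57, 2.57, 3.14, 3.14, 3.14, 3.14].

INTERFACE

Orientations are given as a unit quaternion [w, x, y, z].
In Python, from workcell import sensors, imaging, workorder, env gives the robot as it stands.
- The arm moves only by the shell command python3 -m handwheel 'ROWS' [FORCE]. ROWS is JSON, a list of rows, each a list of 5 numbers: the shift along the tool's x, y, z in mm, then the turn about the tool's z in rad, then the opening, from 0 (shut) to 1 (fully open). A call has 1 to 8 rows; each row is the pose to reach, as a shift and turn from the pose commanded when the call began, along the tool's axes at that moment; what a row does not reach only later rows make up. A row lasts 1/10 s, in which the tool goes at most 50 mm and 8.59 degrees, less where a joint would pass 70% of its speed; a pose out of reach is approached as far as the arm can. A call with a gripper value outside its range is refused whole. The fingers move at their own pace and stop on an object; FORCE is the grip in N (left out, the last holds). Time passes only in rows, so rows that repeat a pose let the fingers close. It gives the time, the measured TCP pose, the force, the opening and the grip force at its end, in the units of the state.
- sensors.get_state(): the state, without advancing time (a new reading comes with each control period).
- imaging.read_camera(name): name is "side" or "top"; returns a dict with "color" (480x640x3 uint8, blue, green, red), "z_map" (480x640 float32, m along the optical axis (not along the pixel's ray), 0 where there is no reading), "fx", "fy", "cx", "cy" (pixels), "k1" (the pictures are not rectified: a ray, as slopes to the right and down, at radius r is drawn at 1 + k1 r^2 times it, then the intrinsics apply), "xyz" and "rotation" of the camera in the world. Camera axes: x right, y down, z forward; pixel columns grow to the right and rows downward; lengths in m; the calibration is good to about 2 mm. A picture is of the moment at which its call begins.
- workorder.hand_in(): hands the job in; it is judged then, once.
The state is a dict: "clock": time; "joint_pos": joint angles; "qvel": joint speeds; "tau": joint torques, N m; "tcp_pos": TCP position; "orientation": TCP orientation; "wrist_force": force on the tool from outside, world axes, zero at the start; "ft_torque": the same for the moment, N m; "finger_gap": finger opening in m; "grip_force": force on a finger pad.
Only numpy, scipy, OpenCV 4.12 (cv2) and the standard library are available. Lean on these libraries where they do the work, as an engineer would, in place of code of your own. Each camera call takes 0.05 s, during which the arm holds its last target. There are 200 camera calls.

## Working session

There is one attempt and no reset: what is moved stays moved. The work goes in short steps, Python scripts to look and compute and a shell command to move; the robot and the scene stay as the last step left them, time stands still between calls to the robot, and variables do not carry over. Pictures are saved under pics/ and viewed, at most 10 in all, crops included, and the job is handed in when it is done.

```bash
mkdir -p pics
python3 - <<'E'
from workcell import sensors, imaging, env
import cv2,numpy as np
for n in("top","side"):
    c=imaging.read_camera(n); cv2.imwrite(f"pics/{n}0.png",c["color"]); np.savez(f"{n}0.npz",**c)
    print(n,{k:np.round(c[k],4).tolist() for k in c if k not in("color","z_map")})
print(sensors.get_state(), env.grip_point_offset)
E
```

```text
top {'fx': 506.3485, 'fy': 506.3485, 'cx': 317.0793, 'cy': 250.409, 'k1': -0.084, 'xyz': [0.4361, -0.027, 1.0038], 'rotation': [0.067, -0.703, 0.7047, -0.0687]}
side {'fx': 623.6521, 'fy': 623.6521, 'cx': 319.4567, 'cy': 243.1775, 'k1': -0.1045, 'xyz': [0.5763, 0.7899, 0.6234], 'rotation': [0.0212, -0.0271, 0.883, -0.468]}
{'clock': 0.1, 'joint_pos': array([ 1.07037124e+00,  3.13946610e-01,  4.50957102e-02,  1.30361856e+00,
       -1.18118788e-05,  1.43118250e+00]), 'qvel': array([ 1.30346180e-03, -2.44197762e-03,  3.78442453e-03, -5.91871215e-04,
       -2.58571517e-04, -9.23557678e-05]), 'tau': array([ 1.96660709e-03, -4.81726956e+01,  2.99242437e+01,  1.27628751e-02,
       -1.07123205e-04, -4.82769408e-06]), 'tcp_pos': array([0.20279006, 0.53755922, 0.23048721]), 'orientation': array([-2.57566002e-04,  1.79428572e-01,  9.83770648e-01, -7.95953744e-04]), 'wrist_force': array([ 0.36870076, -1.31192023, -0.26974643]), 'ft_torque': array([ 0.08482008,  0.03882134, -0.00021423]), 'grip_force': 0.0, 'finger_gap': 0.08566139236975845} 0.0187
```

View pics/top0.png

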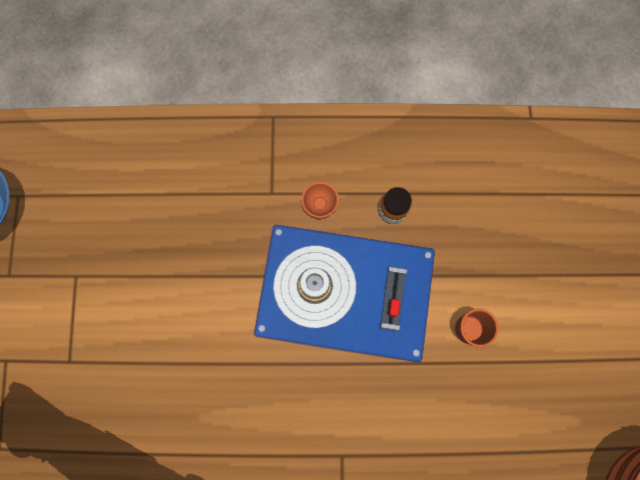

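View pics/side0.png

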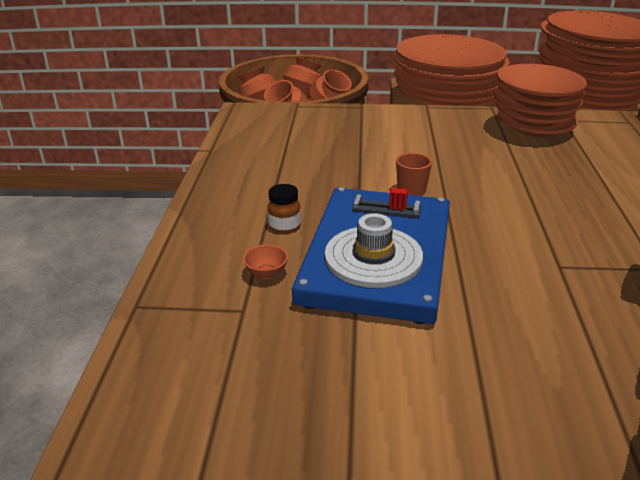

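The top view shows the blue base, with corners near (275,227), (433,250), (420,360) and (256,335). The spindle and collar are at (315,283) and the red grip at (395,308), near the end of its track. The cup is at (478,327), the bowl at (320,201) and the jar at (396,203). The side view agrees: collar at (375,225), grip at (398,199).

```bash
cat > h.py <<'E'
import numpy as np,cv2
from scipy.spatial.transform import Rotation as R
def rot(q): return R.from_quat(np.roll(q,-1))
def cast(c,uv,z):
    K=np.array([[c["fx"],0,c["cx"]],[0,c["fy"],c["cy"]],[0,0,1.]]);d=np.array([c["k1"],0,0,0,0],float)
    p=cv2.undistortPoints(np.array(uv,float).reshape(-1,1,2),K,d)[:,0]
    r=rot(c["rotation"]).apply(np.c_[p,np.ones(len(p))])
    return c["xyz"]+r*((z-c["xyz"][2])/r[:,2])[:,None]
def blob(m):
    n,l,s,ce=cv2.connectedComponentsWithStats(m.astype(np.uint8)); i=1+np.argmax(s[1:,4]); return l==i,ce[i],s[i]
E
python3 - <<'E'
from h import *
T=dict(np.load("top0.npz"));S=dict(np.load("side0.npz"))
np.set_printoptions(precision=4,suppress=True)
for n,c in(("top",T),("side",S)):
    b,g,r=[c["color"][...,i].astype(int) for i in range(3)]
    bl=(b>100)&(b>1.6*r)&(b>1.3*g); 
    if n=="side": bl[:150]=0
    else: bl[:,:100]=0
    m,ce,s=blob(cv2.morphologyEx(bl.astype(np.uint8),cv2.MORPH_CLOSE,np.ones((5,5))))
    if n=="top":
        cn=max(cv2.findContours(m.astype(np.uint8),0,2)[0],key=cv2.contourArea)
        q=cv2.boxPoints(cv2.minAreaRect(cn)); P=cast(c,q,.045); print("corners",q,P[:,:2],np.linalg.norm(P-np.roll(P,1,0),axis=1),P.mean(0))
    rd=(r>150)&(g<45)&(b<45)
    if n=="side": rd[:150]=0
    m,ce,s=blob(rd); print(n,"red",ce,s,cast(c,[ce],.09)[0])
    v,u=np.nonzero(m); 
    z=c["z_map"][m]; print(" depth range",z.min(),np.median(z),z.max())
    # red top face by depth
    K=np.array([[c["fx"],0,c["cx"]],[0,c["fy"],c["cy"]],[0,0,1.]])
    V,U=np.mgrid[0:480,0:640]; p=cv2.undistortPoints(np.c_[U.ravel(),V.ravel()].astype(float).reshape(-1,1,2),K,np.array([c["k1"],0,0,0,0.]))[:,0]
    X=c["xyz"]+rot(c["rotation"]).apply(np.c_[p,np.ones(len(p))]*c["z_map"].reshape(-1,1)); X=X.reshape(480,640,3)
    Z=X[...,2]; t=m&(abs(Z-.09)<.006); print(" red top pts",t.sum(),X[t].mean(0),np.ptp(X[t][:,:2],axis=0))
    np.save(n+"X.npy",X)
    k=(abs(Z-.108)<.016)&(Z>.094)&~rd&(np.hypot(X[...,0]-.40,X[...,1])<.2)
    k,ce,s=blob(k); pts=X[k]; print(" collar/spindle",ce,s,pts.mean(0),np.percentile(pts,[2,98],axis=0).tolist())
E
python3 - <<'E'
import cv2,numpy as np
t=cv2.imread("pics/top0.png")[240:340,260:440];s=cv2.imread("pics/side0.png")[170:280,310:460]
cv2.imwrite("pics/crop0.png",np.vstack([cv2.resize(t,(540,300),interpolation=2),cv2.resize(s,(540,300),interpolation=2)]))
E
```

```text
corners [[253.763  336.0405]
 [271.0347 223.7746]
 [437.7803 249.4277]
 [420.5087 361.6936]] [[ 0.4595  0.0896]
 [ 0.6758  0.0602]
 [ 0.6241 -0.2637]
 [ 0.4108 -0.2218]] [0.3151 0.2183 0.328  0.2173] [ 0.5425 -0.0839  0.045 ]
top red [391.64 307.44] [390 300   6  16  25] [ 0.5087 -0.1637  0.09  ]
 depth range 0.9056841 0.91168666 0.91685283
 red top pts 25 [ 0.5088 -0.1637  0.0898] [0.0271 0.0097]
 collar/spindle [314.7747 282.7775] [300 268  31  31 728] [ 0.5516 -0.0251  0.1087] [[0.5271620536443522, -0.04867389438680402, 0.09769302928230048], [0.5756908252910219, -0.0007124921703694034, 0.11713741629969565]]
side red [398.5676 190.4459] [391 188  16   6  74] [ 0.5096 -0.165   0.09  ]
 depth range 1.0751184 1.0848421 1.0950478
 red top pts 74 [ 0.5095 -0.1662  0.0893] [0.0266 0.0208]
 collar/spindle [374.5133 227.8216] [357 214  36  29 863] [ 0.5529 -0.0161  0.1069] [[0.527567402777356, -0.04412082191483184, 0.0948866470675283], [0.5779931143936577, 0.0049905129859045775, 0.11451172006700512]]
```

View pics/crop0.png

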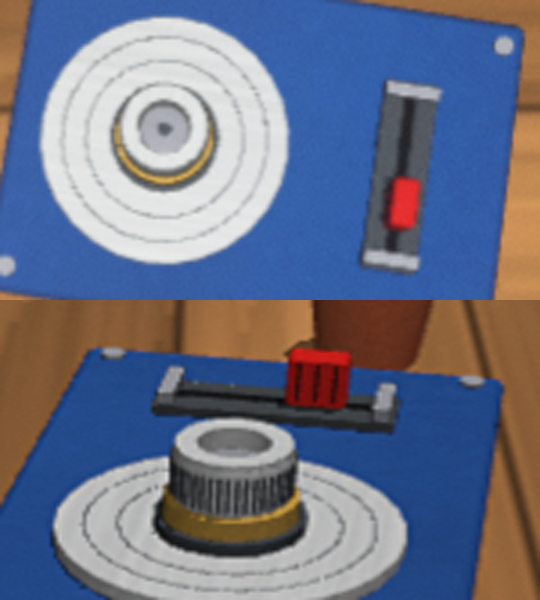

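```bash
cat > m.py <<'E'
from h import *
from workcell import sensors
import sys
np.set_printoptions(precision=4,suppress=True)
def yaw_x(o): # tool y axis heading & matrix
    return rot(o).as_matrix()
def go(tgt,heading):
    """rows needed: shift in tool axes (mm), turn about tool z (rad) so that tool y axis heads along `heading` (mod pi)"""
    s=sensors.get_state(); M=yaw_x(s["orientation"]); d=M.T@(np.array(tgt)-s["tcp_pos"])*1000
    a=np.arctan2(M[1,1],M[0,1]); t=-(heading-a) # tool z down: positive turn lowers heading
    t=(t+np.pi/2)%np.pi-np.pi/2
    print("shift mm",d,"turn",t,"alt",t-np.sign(t)*np.pi,"tcp",s["tcp_pos"],"j6",s["joint_pos"][5],"tool M",M.round(3).tolist())
E
python3 - <<'E'
from m import *
T=dict(np.load("top0.npz"));X=np.load("topX.npy")
b,g,r=[T["color"][...,i].astype(int) for i in range(3)]
rd=(r>110)&(g<60)&(b<60)&(r>2.5*g);rd[:290]=0;rd[:320]&=True
rd[:, :375]=0;rd[:,410:]=0;rd[325:]=0
m,ce,s=blob(rd);cn=cv2.findContours(m.astype(np.uint8),0,2)[0][0];mr=cv2.minAreaRect(cn)
print(ce,s,mr,cast(T,[ce],.09),X[m].mean(0),"minrect",cast(T,[mr[0]],.09))
gr=(abs(r-b)<25)&(r>130);gr[:,:380]=0;gr[:,408:]=0;gr[:255]=0;gr[340:]=0
n,l,st,cc=cv2.connectedComponentsWithStats(gr.astype(np.uint8))
for i in range(1,n):
    if st[i,4]>8: print("stop",cc[i],st[i],cast(T,[cc[i]],.063))
print("cup",cast(T,[[478,327]],.068)," bowl",cast(T,[[320,201]],.034),"jar",cast(T,[[397,201]],.075))
E
```

```text
[394.2464 307.1159] [390 299  10  17 138] ((394.3170471191406, 307.1463623046875), (8.392796516418457, 16.343868255615234), 6.340191841125488) [[ 0.5093 -0.1684  0.09  ]] [ 0.5083 -0.1663  0.1031] minrect [[ 0.5092 -0.1685  0.09  ]]
stop [396.9385 269.7538] [389 267  17   6  65] [[ 0.5817 -0.1798  0.063 ]]
stop [390.0725 326.1739] [381 324  18   6  69] [[ 0.4763 -0.1638  0.063 ]]
cup [[ 0.4732 -0.3266  0.068 ]]  bowl [[ 0.725  -0.0356  0.034 ]] jar [[ 0.7127 -0.1824  0.075 ]]
```

```bash
python3 -c "
from m import *
go([.5091,-.1688,.150],np.radians(81.2))"
```

```text
shift mm [-535.9731 -552.6055   81.2853] turn -0.20722210108761074 alt 2.934370552502182 tcp [0.2028 0.5376 0.2305] j6 1.431182503721462 tool M [[-0.936, 0.353, -0.001], [0.353, 0.936, -0.001], [0.0, -0.002, -1.0]]
```

```bash
python3 -m handwheel '[[-30,-31,0,-0.03,1],[-63,-65,0,-0.06,1],[-96,-99,0,-0.09,0.8],[-129,-133,0,-0.12,0.7],[-162,-167,0,-0.15,0.6],[-195,-201,0,-0.18,0.6],[-228,-235,0,-0.2,0.6],[-261,-269,0,-0.2,0.6]]' 30
python3 -m handwheel '[[-33,-34,0,0,0.6],[-66,-68,0,0,0.6],[-99,-102,0,0,0.6],[-132,-136,0,0,0.6],[-165,-170,0,0,0.6],[-198,-204,0,0,0.6],[-198,-204,0,0,0.6]]'
python3 -c "
from m import *
go([.5091,-.1688,.150],np.radians(81.2))"
```

```text
clock: 0.9
tcp_pos: [0.3523, 0.1924, 0.2312]
orientation: [0.0, 0.08, 0.997, 0.0]
wrist_force: [0.4, 0.2, -0.1]
finger_gap: 0.0513
grip_force: 0.0
clock: 1.6
tcp_pos: [0.5179, -0.0435, 0.2301]
orientation: [0.0, 0.083, 0.997, -0.001]
wrist_force: [-0.2, 0.5, -0.1]
finger_gap: 0.051
grip_force: 0.0
shift mm [ -12.0297 -124.9701   80.2975] turn -0.01282011565682284 alt 3.1287725379329703 tcp [ 0.5179 -0.0435  0.2301] j6 -0.07126341984985615 tool M [[-0.986, 0.166, 0.001], [0.166, 0.986, -0.001], [-0.001, -0.001, -1.0]]
```

```bash
python3 -m handwheel '[[-4,-42,0,-0.013,0.6],[-8,-84,0,-0.013,0.6],[-12,-125,10,-0.013,0.6],[-12,-125,50,-0.013,0.5],[-12,-125,80,-0.013,0.5],[-12,-125,80,-0.013,0.5]]'
python3 - <<'E'
from m import *
from workcell import imaging
go([.5091,-.1688,.068],np.radians(81.2))
t=imaging.read_camera("top")["color"][200:380,280:460];s=imaging.read_camera("side")["color"][110:290,310:490]
cv2.imwrite("pics/a.png",np.hstack([cv2.resize(a,(400,400),interpolation=2) for a in(t,s)]))
E
```

```text
clock: 2.2
tcp_pos: [0.5033, -0.1625, 0.1469]
orientation: [-0.004, 0.074, 0.997, 0.002]
wrist_force: [-0.8, 0.1, 0.3]
finger_gap: 0.0425
grip_force: 0.0
shift mm [-7.3917 -5.589  78.7922] turn 0.005105748230728624 alt -3.1364869053590647 tcp [ 0.5033 -0.1625  0.1469] j6 -0.31587839369442755 tool M [[-0.989, 0.148, -0.008], [0.148, 0.989, 0.004], [0.009, 0.003, -1.0]]
```

View pics/a.png

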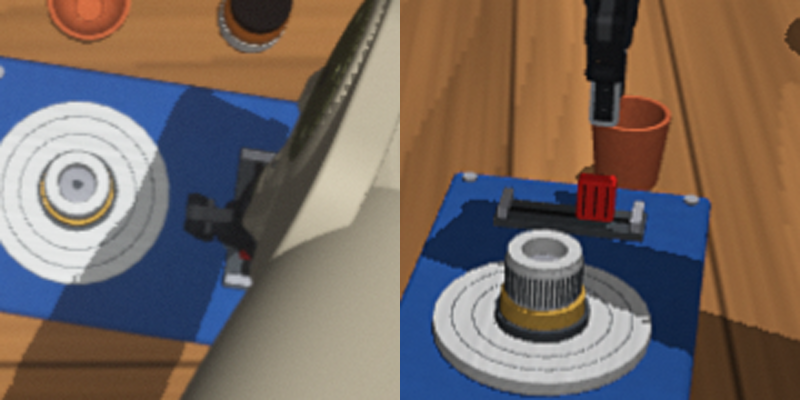

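The picture shows the fingers straight above the red grip (side crop: fingers at (605,105), grip at (597,197)), with clear room all round. I'll descend.

```bash
python3 -m handwheel '[[0,0,0,0,0.5],[0,0,30,0,0.5],[0,0,50,0,0.5]]'
python3 -c "
from m import *
go([.5091,-.1688,.069],np.radians(81.2))"
```

```text
clock: 2.6
tcp_pos: [0.5086, -0.1644, 0.1028]
orientation: [0.002, 0.073, 0.997, -0.001]
wrist_force: [-0.2, 0.8, -0.6]
finger_gap: 0.0426
grip_force: 0.0
shift mm [-1.0327 -4.1953 33.7931] turn 0.006667556967737465 alt -3.1349250966220557 tcp [ 0.5086 -0.1644  0.1028] j6 -0.31611840725020096 tool M [[-0.989, 0.146, 0.004], [0.146, 0.989, -0.002], [-0.004, -0.001, -1.0]]
```

```bash
python3 -m handwheel '[[0,-4,15,0,0.5],[0,-4,31,0,0.5],[0,-4,31,0,0.5]]'; sleep 0
python3 -c "
from m import *
go([.5091,-.1688,.069],np.radians(81.2))"
```

```text
clock: 2.9
tcp_pos: [0.5062, -0.1677, 0.0702]
orientation: [-0.0, 0.074, 0.997, 0.0]
wrist_force: [-0.3, 0.7, -0.5]
finger_gap: 0.0431
grip_force: 0.0
shift mm [-3.0098 -0.6868  1.192 ] turn 0.006408060779176328 alt -3.135184592810617 tcp [ 0.5062 -0.1677  0.0702] j6 -0.3233261552180679 tool M [[-0.989, 0.147, -0.001], [0.147, 0.989, 0.0], [0.001, 0.0, -1.0]]
```

Now I'll close on the grip, then slide it towards −tool x (the far end).

```bash
python3 -m handwheel '[[-2,0,1,0,0],[-2,0,1,0,0],[-2,0,1,0,0],[-2,0,1,0,0],[-2,0,1,0,0]]' 25
python3 -m handwheel '[[-8,0,0,0,0],[-16,0,0,0,0],[-24,0,0,0,0],[-32,0,0,0,0],[-40,0,0,0,0],[-40,0,0,0,0]]'
```

```text
clock: 3.4
tcp_pos: [0.5099, -0.1681, 0.0711]
orientation: [0.002, 0.074, 0.997, 0.0]
wrist_force: [2.0, 4.3, 6.3]
finger_gap: 0.0154
grip_force: 29.4
clock: 4.0
tcp_pos: [0.5501, -0.1745, 0.0711]
orientation: [0.002, 0.074, 0.997, -0.0]
wrist_force: [2.0, 3.2, 5.4]
finger_gap: 0.015
grip_force: 29.2
```

```bash
python3 -m handwheel '[[-3,0,0,0,0],[-6,0,0,0,0],[-8,0,0,0,0],[-8,0,0,0,0]]'
python3 -m handwheel '[[-2,0,0,0,0],[-4,0,0,0,0],[-4,0,0,0,0]]'
```

```text
clock: 4.4
tcp_pos: [0.557, -0.1756, 0.0711]
orientation: [0.001, 0.074, 0.997, -0.0]
wrist_force: [-0.0, 3.0, 6.2]
finger_gap: 0.0151
grip_force: 29.4
clock: 4.7
tcp_pos: [0.5592, -0.1759, 0.0711]
orientation: [-0.0, 0.074, 0.997, -0.0]
wrist_force: [-3.9, 2.9, 10.7]
finger_gap: 0.0154
grip_force: 29.8
```

```bash
python3 -m handwheel '[[-2,0,0,0,0],[-4,0,0,0,0],[-4,0,0,0,0]]'
```

```text
clock: 5.0
tcp_pos: [0.5595, -0.1759, 0.071]
orientation: [-0.004, 0.074, 0.997, -0.0]
wrist_force: [-14.4, 3.7, 18.0]
finger_gap: 0.0154
grip_force: 30.8
```

```bash
python3 -m handwheel '[[3,0,0,0,0],[3,0,0,0,0.5],[3,0,0,0,0.5],[3,0,0,0,0.5],[3,0,0,0,0.5],[3,0,-30,0,0.5],[3,0,-70,0,0.7],[3,0,-80,0,1]]'
python3 - <<'E'
from m import *
from workcell import imaging
go([.5516,-.0251,.15],np.radians(81.2))
c=imaging.read_camera("side");t=c["color"]
b,g,r=[t[...,i].astype(int) for i in range(3)]
rd=(r>150)&(g<45)&(b<45);rd[:150]=0
m,ce,s=blob(rd);print(ce,s,cast(c,[ce],.09))
cv2.imwrite("pics/b.png",cv2.resize(t[110:290,310:490],(500,500),interpolation=2))
E
```

```text
clock: 5.8
tcp_pos: [0.5629, -0.1773, 0.1534]
orientation: [0.003, 0.074, 0.997, -0.001]
wrist_force: [0.5, 0.1, 0.3]
finger_gap: 0.0702
grip_force: 0.0
shift mm [ 33.6182 148.8598   2.9575] turn 0.0058667289642728715 alt -3.13572592462552 tcp [ 0.5629 -0.1773  0.1534] j6 -0.293341500068976 tool M [[-0.989, 0.147, 0.006], [0.147, 0.989, -0.003], [-0.006, -0.002, -1.0]]
[375.7647 187.8235] [373 186   6   5  17] [[ 0.5492 -0.1724  0.09  ]]
```

View pics/b.png

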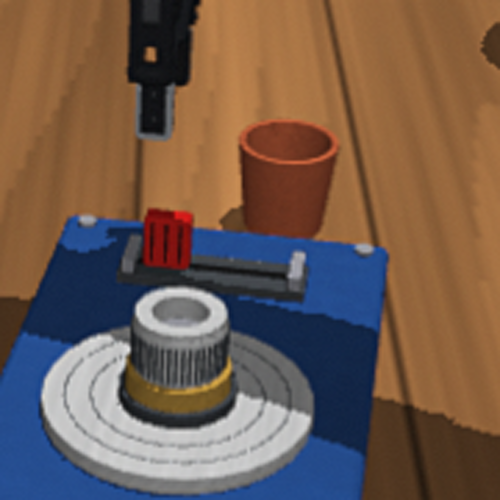

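The grip now sits against the far stop (crop: grip at (165,240), track end at (130,255)). Next, move to the collar.

```bash
python3 -m handwheel '[[4,38,0,0,1],[12,84,0,0,1],[22,126,0,0,1],[33,147,0,0,1],[33,147,0,0,1],[33,147,0,0,1]]'
python3 - <<'E'
from m import *
go([.5517,-.0249,.089],np.radians(81.2))
E
```

```text
clock: 6.45
tcp_pos: [0.5494, -0.0256, 0.1484]
orientation: [-0.0, 0.073, 0.997, -0.0]
wrist_force: [-0.2, 0.5, 0.4]
finger_gap: 0.0854
grip_force: 0.0
shift mm [-2.2618  1.0678 59.4317] turn 0.0071450520921627625 alt -3.13444760149763 tcp [ 0.5494 -0.0256  0.1484] j6 -0.04592811175044068 tool M [[-0.989, 0.146, -0.001], [0.146, 0.989, -0.0], [0.001, -0.0, -1.0]]
```

```bash
python3 -m handwheel '[[-2,1,25,0,1],[-2,1,45,0,1],[-2,1,58,0,1],[-2,1,58,0,1],[-2,1,58,0,1]]'
python3 - <<'E'
from m import *
go([.5517,-.0249,.089],np.radians(81.2))
E
```

```text
clock: 6.95
tcp_pos: [0.552, -0.026, 0.0913]
orientation: [-0.0, 0.074, 0.997, 0.0]
wrist_force: [1.1, 0.4, 0.9]
finger_gap: 0.0853
grip_force: 0.0
shift mm [0.4225 1.0864 2.26  ] turn 0.0046832121256372705 alt -3.136909441464156 tcp [ 0.552  -0.026   0.0913] j6 -0.0435140241707616 tool M [[-0.989, 0.148, -0.0], [0.148, 0.989, 0.0], [0.0, 0.0, -1.0]]
```

```bash
python3 -m handwheel '[[0,1,2,0,1],[0,1,2,0,0],[0,1,2,0,0],[0,1,2,0,0],[0,1,2,0,0],[0,1,2,0,0]]' 40
python3 -m handwheel '[[0,0,1,0,0],[0,0,2,0,0],[0,0,2,0,0]]'
```

```text
clock: 7.55
tcp_pos: [0.5525, -0.0241, 0.0899]
orientation: [0.001, 0.074, 0.997, 0.0]
wrist_force: [0.7, 1.3, 3.6]
finger_gap: 0.0534
grip_force: 42.4
clock: 7.85
tcp_pos: [0.5526, -0.0241, 0.0894]
orientation: [0.001, 0.074, 0.997, 0.0]
wrist_force: [-4.2, 2.0, 14.2]
finger_gap: 0.0531
grip_force: 43.6
```

```bash
python3 -m handwheel '[[0,0,-0.5,0.06,0],[0,0,-0.5,0.12,0],[0,0,-0.5,0.18,0],[0,0,-0.5,0.24,0],[0,0,-0.5,0.3,0]]'
python3 -m handwheel '[[0,0,0,0.06,0],[0,0,0,0.12,0]]'
```

```text
clock: 8.35
tcp_pos: [0.5528, -0.0245, 0.0895]
orientation: [0.001, 0.223, 0.975, -0.0]
wrist_force: [-2.6, 0.7, 10.7]
finger_gap: 0.0527
grip_force: 43.3
clock: 8.55
tcp_pos: [0.5529, -0.0246, 0.0896]
orientation: [0.001, 0.281, 0.96, -0.0]
wrist_force: [-2.3, 0.9, 10.7]
finger_gap: 0.0526
grip_force: 43.2
```

```bash
for i in 1; do python3 -m handwheel '[[0,0,0,0.05,0],[0,0,0,0.1,0]]'; python3 -m handwheel '[[0,0,0,0.05,0],[0,0,0,0.1,0]]'; python3 -m handwheel '[[0,0,0,0.05,0],[0,0,0,0.1,0]]'; done | grep -E 'tcp|ori|wrist'; python3 -c "
from workcell import sensors;print(sensors.get_state()['ft_torque'])"
```

```text
tcp_pos: [0.5529, -0.0246, 0.0895]
orientation: [0.001, 0.329, 0.944, -0.0]
wrist_force: [-1.7, 0.4, 11.1]
tcp_pos: [0.5527, -0.0248, 0.0894]
orientation: [0.001, 0.375, 0.927, -0.0]
wrist_force: [-3.4, -1.3, 9.2]
tcp_pos: [0.5525, -0.0248, 0.0889]
orientation: [0.001, 0.421, 0.907, -0.0]
wrist_force: [0.1, 0.5, 4.7]
[-0.04833111  0.01375071  0.06541129]
```

The force fell and the tool sank at about 41°, so the keyways look lined up. Push down.

```bash
python3 -m handwheel '[[0,0,1,0,0],[0,0,3,0,0],[0,0,3,0,0]]'; python3 -c "
from workcell import sensors;print(sensors.get_state()['ft_torque'])"
```

```text
clock: 9.45
tcp_pos: [0.5527, -0.0243, 0.087]
orientation: [0.001, 0.421, 0.907, 0.001]
wrist_force: [-2.6, 2.9, 13.6]
finger_gap: 0.0527
grip_force: 43.4
[ 0.45186369  0.73096131 -0.45312949]
```

```bash
python3 -m handwheel '[[0,0,0,0.02,0],[0,0,0,0.05,0],[0,0,0,0.05,0]]'; python3 -c "
from workcell import sensors;print(sensors.get_state()['ft_torque'])"
```

```text
clock: 9.75
tcp_pos: [0.5526, -0.0242, 0.0858]
orientation: [0.001, 0.443, 0.896, 0.0]
wrist_force: [0.3, 1.8, 5.6]
finger_gap: 0.053
grip_force: 42.7
[ 0.37674478  0.03062203 -0.18888043]
```

```bash
python3 -m handwheel '[[0,0,1,0.03,0],[0,0,3,0.03,0],[0,0,5,0.03,0],[0,0,5,0.03,0]]'; python3 -c "
from workcell import sensors;print(sensors.get_state()['ft_torque'])"
```

```text
clock: 10.15
tcp_pos: [0.5525, -0.0243, 0.0797]
orientation: [0.0, 0.456, 0.89, 0.0]
wrist_force: [1.5, 1.0, 3.0]
finger_gap: 0.053
grip_force: 42.4
[ 0.29561279 -0.43116292 -0.11087138]
```

```bash
python3 -m handwheel '[[0,0,1,0,0],[0,0,2,0,0],[0,0,3,0,0],[0,0,3,0,0]]'; python3 -m handwheel '[[0,0,1,0,0],[0,0,2,0,0],[0,0,2,0,0]]'; python3 -c "
from workcell import sensors;print(sensors.get_state()['ft_torque'])"
```

```text
clock: 10.55
tcp_pos: [0.5526, -0.0243, 0.0776]
orientation: [0.001, 0.456, 0.89, 0.0]
wrist_force: [-0.0, 1.7, 9.5]
finger_gap: 0.0527
grip_force: 43.1
clock: 10.85
tcp_pos: [0.5526, -0.0243, 0.0774]
orientation: [0.001, 0.456, 0.89, 0.0]
wrist_force: [-4.1, 3.3, 21.4]
finger_gap: 0.053
grip_force: 44.2
[ 0.47386828  0.84242684 -0.06742202]
```

Firm stop at z = 0.0774, which is 12 mm below the pin landing. Check by camera that the collar is flush and the lock hasn't moved.

Run:
```python
from m import *
from workcell import imaging
c=imaging.read_camera("side");t=c["color"]
b,g,r=[t[...,i].astype(int) for i in range(3)]
rd=(r>110)&(g<60)&(b<60)&(r>2.5*g);rd[:170]=0;rd[215:]=0;rd[:,:350]=0;rd[:,:][:,420:]=0
m,ce,s=blob(rd);print(ce,s)
cv2.imwrite("pics/c.png",cv2.resize(t[160:290,310:450],(700,600),interpolation=2))
```

```text
[375.7143 205.2857] [374 204   4   3   7]
```

View pics/c.png

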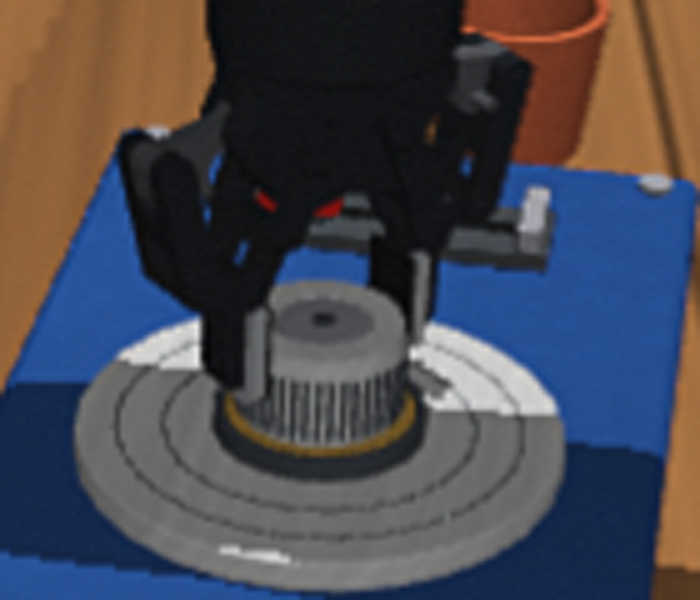

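The collar's top is flush with the spindle at (325,320) and the brass sleeve is squeezed down to a thin ring. The red grip's lower edge is still at the far end, at (265–340,205). Settle briefly, then hand in.

```bash
python3 -m handwheel '[[0,0,0,0,0],[0,0,0,0,0],[0,0,0,0,0]]' && python3 -c "
from workcell import workorder;print(workorder.hand_in())"
```

```text
clock: 11.2
tcp_pos: [0.5526, -0.0243, 0.0774]
orientation: [0.001, 0.456, 0.89, 0.0]
wrist_force: [-3.8, 2.8, 20.9]
finger_gap: 0.0529
grip_force: 44.2
the job is handed in; nothing more can be done
None
```

Handed in at 11.2 s: the lock is at its far end stop, and the collar is keyed and held fully home (flush with the spindle top) at about 21 N; the arm stayed clear of the cup, bowl and jar, though I did not re-measure them afterwards.

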